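# Refit the cone burr of a hand coffee grinder

## Task

Refit the cleaned cone burr in the upturned coffee grinder: lower it by its brass tang, narrow end down, into the ring burr with the tang in line with the two red marks, and press it fully home with a steady push of about 10 N (never more than 25 N, and never let it drop). Still pressing lightly, check that it rocks free: turn it about 15 degrees clockwise (seen from above), then about 15 degrees past the marks the other way, then bring the tang back in line with the marks and let go. Leave everything else on the table where it is.

Things in the scene. Friction and masses are not known exactly. Their poses are not given: they have to be found in the camera images.
- burr: Loose steel cone burr, 140 g, standing narrow end down on a 6 mm cork coaster 90 mm across. Origin: centre of its narrow underside; z up its axis. Cone wall 30 degrees from the axis: radius 10 mm at the bottom, 22 mm at 21 mm up; then a 22 mm radius rim up to 25 mm. Oiled: friction on the ring burr about 0.2.
- burr_tang (a point): Middle of the flat brass tang on top of the cone burr, 38 mm above the burr's origin. The tang reaches from 25 to 51 mm above that origin, 26 mm wide along the burr's x and 10 mm thick along its y (grip it across y). Its two ends are alike: a half turn makes no difference.
- burr_edge (a point): Point on the rim of the cone burr in line with the tang: 22 mm out along the burr's x and 23 mm above its origin.
- grinder: Hand grinder, fixed upside down on a 120 x 120 x 22 mm wooden block. Origin on its axis, under the block on the table; z up. A dark steel shell 62 mm across ends in a rim 90 mm up, with two red marks at +x and -x of the grinder's frame (red stripes on the block continue them). The ring burr, the cup for the cone burr, sits in the shell.
- grinder_rim (a point): Centre of the shell's rim, 90 mm above the grinder's origin. The ring burr stands 1 to 11 mm above it, by a grind setting that is not measured: feel for it. It is a shiny rigid conical cup on the axis, same 30 degree taper, 21.5 mm mouth radius, open below. The seated cone burr's origin is 71 to 81 mm above the grinder's origin. It does not yield under 25 N.
- cup: White ceramic coffee mug, 80 mm across, 75 mm tall, origin under its centre; a bystander.
- glass: Empty amber glass, 68 mm across, 105 mm tall, origin under its centre; a bystander.
- bowl: Small red plastic bowl, 120 mm across, 45 mm tall, origin under its centre; a bystander.
- domino_a_low: a black acrylic domino, 28 x 56 x 12 mm, long side along its y, origin at the centre of its underside; lower one of pair a, on the table; a bystander.
- domino_a_top: a black acrylic domino, 28 x 56 x 12 mm, long side along its y, origin at the centre of its underside; lies on the lower one of pair a; a bystander.
- domino_b_low: a black acrylic domino, 28 x 56 x 12 mm, long side along its y, origin at the centre of its underside; lower one of pair b, on the table; a bystander.
- domino_b_top: a black acrylic domino, 28 x 56 x 12 mm, long side along its y, origin at the centre of its underside; lies on the lower one of pair b; a bystander.
- brush: Cleaning brush lying on the table, 150 mm long along its x; a bystander.
Mind the look-alikes: they are no part of the job. What is shaped like the burr but orange is not meant.

How it is judged:
By the outcome, as a careful person would: the job done as asked, in the order asked, and still so for the second after the job is handed in, with the robot touching nothing.
It also fails if it takes over 53 s, if anything falls off the work surface, if the arm or the gripper's body presses on something with over 40 N, if the wrist force passes 120 N, or if a joint passes its speed limit or range.

## Robot

A 7-joint arm with a two-finger parallel gripper is mounted at the origin on the work surface. World frame = base frame: x ahead of the robot, y to its left, z up, the work surface at z = 0. Lengths are in m, angles in rad, forces in N, time in s.
With the tool pointing down it reaches from about 0.425 to 0.925 m from the base axis. Payload 6.8 kg.
Tool frame: the origin (TCP) lies at the very end of the fingers, on their centre line; the grasp point (between the pads) lies 19 mm behind it; z points along the fingers, x is the direction in which the jaws open and shut, and the axes are right-handed (so a half turn about z gives the same grasp; the last joint's range is limited). The gripper opens to 85 mm and grips with 20 to 120 N. Pads are 22 mm wide; open, the fingers measure 114 mm over their backs; the gripper's body (76 mm by 85 mm) begins 54 mm behind the grasp point. The pads swing forward as they close: fully open they stand 13 mm farther back than shut.
Start: joints at [1.057, 0.477, 0.022, 1.555, -0.011, 1.109, -0.083], TCP at [0.266, -0.62, 0.203] pointing down, gripper open.
Joint ranges: [-2.96, 2.96], [-0.34, 2.1], [-1.41, 1.46], [0.24, 2.44], [-1.37, 4.51], [0.17, 1.92], [-2.96, 2.96]. Speed limits (rad/s): [2.39, 2.39, 3.14, 3.14, 3.14, 3.14, 3.14].

## Interface

Orientations are given as a rotation vector (axis times angle).
In Python, from bench import get_obs, imaging, hand_in gives the robot as it stands.
- The arm moves only by the tool send_rows, never from a script. Its argument "motion" is a list of rows, each an object with "dp": the shift along the world's x, y, z in m, a list of three; "rot": the turn, a rotation vector about the world's x, y, z in rad, a list of three; "grip": the finger opening in m, from 0 to 0.0854. In form: [{"dp": [dx, dy, dz], "rot": [ax, ay, az], "grip": grip}, ...]. A call has 1 to 20 rows; each row shifts and turns the pose as measured when the row begins; what a row does not reach is not made up. A row lasts 1/8 s, in which the tool goes at most 62.5 mm and 10.7 degrees, less where a joint would pass 70% of its speed; a pose out of reach is approached as far as the arm can. A call is refused whole if a number of a shift passes 0.0625 or a number of a turn 0.188, either way. A call with a gripper value outside its range is refused whole. The fingers move at their own pace and stop on an object; "grip_force" is the grip in N (left out, the last holds). Time passes only in rows, so rows that do not move let the fingers close. It gives the time, the measured TCP pose, the force and the opening at its end, in the units of the state.
- get_obs(): the state, without advancing time (a new reading comes with each control period).
- imaging.grab_frame(name): name is "scene" or "top" or "wrist"; returns a dict with "img" (384x512x3 uint8, red, green, blue), "fx", "fy", "cx", "cy" (pixels), "R" (3x3) and "t" (3): a world point X has camera coordinates R X + t. Camera axes: x right, y down, z forward; pixel columns grow to the right and rows downward; lengths in m; the calibration is good to about 2 mm. A picture is of the moment at which its call begins. There is no depth.
- hand_in(): hands the job in, once; it reports no verdict.
The state is a dict: "clock": time; "joints": joint angles; "qvel": joint speeds; "tau": joint torques, N m; "tcp_pos": TCP position; "orientation": TCP orientation; "contact_force": force on the tool from outside, world axes, zero at the start; "moment": the same for the moment, N m; "grip_width": finger opening in m.
Only numpy, scipy, OpenCV 4.12 (cv2) and the standard library are available. Lean on these libraries where they do the work, as an engineer would, in place of code of your own. Each camera call takes 0.05 s, during which the arm holds its last target. There are 200 camera calls.

## Working session

There is one attempt and no reset: what is moved stays moved. The work goes in short steps, Python scripts to look and compute and a tool call to move; the robot and the scene stay as the last step left them, time stands still between calls to the robot, and variables do not carry over. Pictures are saved under pics/ and viewed, about 8 in all and at most 12, crops included, and the job is handed in when it is done.

Besides the shell and the picture viewer there is one more tool, called after "Call:" in YAML: its name, and indented under it one key for each argument. send_rows: Moves the arm, as the interface text tells. Its arguments: {"type":"object","properties":{"motion":{"type":"array","items":{"type":"object","properties":{"dp":{"type":"array","items":{"type":"number"}},"rot":{"type":"array","items":{"type":"number"}},"grip":{"type":"number"}}}},"grip_force":{"type":"number"}},"required":["motion"]}

```bash
mkdir -p pics; cat > h.py <<'E'
import numpy as np, cv2
from bench import get_obs, imaging, hand_in
def snap(cam,fn):
    f=imaging.grab_frame(cam); cv2.imwrite('pics/'+fn+'.png',f['img'][:,:,::-1]); np.save('pics/'+fn+'.npy',f,allow_pickle=True); return f
def load(fn): return np.load('pics/'+fn+'.npy',allow_pickle=True).item()
def ray(f,u,v,z):
    R=np.array(f['R']);t=np.array(f['t']);c=-R.T@t
    d=R.T@np.array([(u-f['cx'])/f['fx'],(v-f['cy'])/f['fy'],1]); return c+d*(z-c[2])/d[2]
def proj(f,X):
    p=np.array(f['R'])@np.array(X)+f['t']; return p[0]/p[2]*f['fx']+f['cx'],p[1]/p[2]*f['fy']+f['cy']
E
python3 - <<'E'
from h import *
a=snap('top','top0');b=snap('scene','sc0')
o=get_obs();print(o)
print(a['R'],a['t'],a['fx'])
cv2.imwrite('pics/top0x.png',cv2.resize(a['img'][:,:,::-1],(800,600),interpolation=cv2.INTER_CUBIC))
E
```

```text
{'clock': 0.1, 'joints': array([ 1.05687676,  0.47773155,  0.02236234,  1.55630264, -0.01152202,
        1.10930246, -0.08308897]), 'qvel': array([-4.15948795e-04, -2.33580500e-03, -7.06433681e-04, -2.44413048e-03,
       -1.03579456e-03,  1.50522017e-04, -4.35213265e-05]), 'tau': array([ 4.79034061e-03, -5.97766435e+01,  1.61403783e+00, -2.81958300e+01,
        1.29343182e-02,  4.97970352e-03, -6.86903581e-05]), 'tcp_pos': array([ 0.26623512, -0.61967164,  0.20163498]), 'orientation': array([-2.62286935e+00,  1.72775674e+00,  2.20642906e-03]), 'contact_force': array([ 0.45239523, -0.36607671, -0.20188785]), 'moment': array([ 0.01741321,  0.00365156, -0.03092122]), 'grip_width': 0.08528490761221111}
[[-0.01082423 -0.99992892  0.00499869]
 [-0.98625998  0.00985189 -0.16490663]
 [ 0.16484566 -0.00671499 -0.98629652]] [-0.00362015  0.57472154  1.11933578] 484.07538704493123
```

View pics/top0x.png

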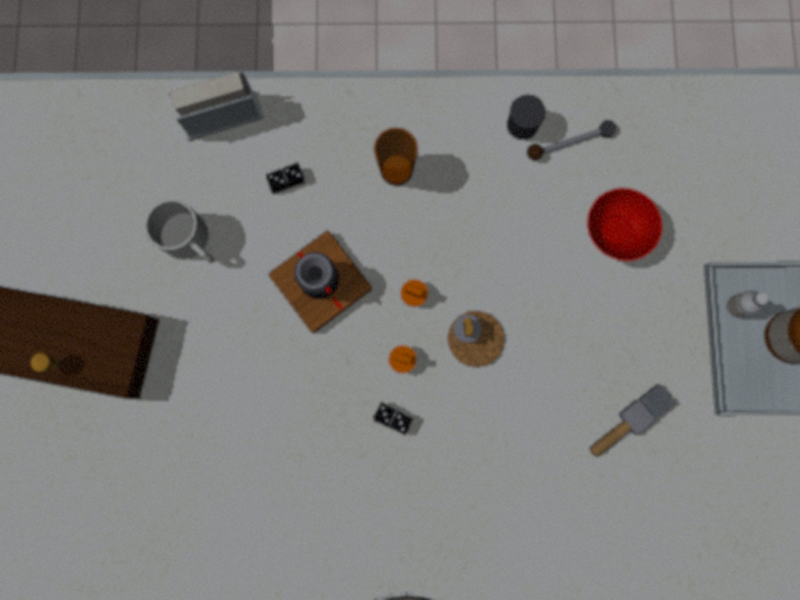

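View pics/sc0.png

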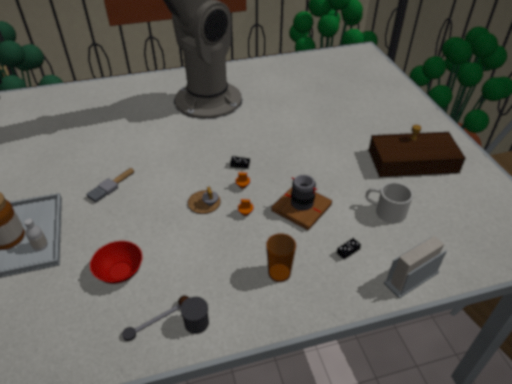

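The top view (800 px wide) shows the burr with its brass tang at (468,328) on the cork coaster, and orange decoys at (414,293) and (402,359). The grinder rim is at (317,272), with red marks running upper-left to lower-right. The scene view agrees with this.

```bash
python3 - <<'E'
from h import *
a=load('top0');s=load('sc0')
for n,u,v,z in [('tang',468,326,.05),('coaster',477,338,.006),('rim',316,271,.09),('blockL',270,275,.022),('blockT',329,233,.022),('blockR',371,288,.022),('blockB',316,331,.022),('redA',301,254,.022),('redB',337,303,.022),('orange1',414,293,.03),('orange2',402,359,.03),('domb',393,418,.024),('glass',397,140,.105)]:
    X=ray(a,u*.64,v*.64,z);print(n,X.round(4),np.round(proj(s,X),0), 'r',np.hypot(X[0],X[1]).round(3))
w=snap('wrist','w0');c=-np.array(w['R']).T@w['t'];print('wristcam',c,w['R'],w['fx'])
E
```

```text
tang [ 0.5165 -0.0991  0.05  ] [208. 191.] r 0.526
coaster [ 0.5024 -0.1167  0.006 ] [202. 200.] r 0.516
rim [0.5967 0.1291 0.09  ] [302. 184.] r 0.61
blockL [0.6041 0.2097 0.022 ] [329. 199.] r 0.639
blockT [0.6714 0.1169 0.022 ] [305. 224.] r 0.681
blockR [0.5816 0.0501 0.022 ] [270. 204.] r 0.584
blockB [0.5144 0.1362 0.022 ] [292. 182.] r 0.532
redA [0.6375 0.1612 0.022 ] [317. 211.] r 0.658
redB [0.5583 0.1036 0.022 ] [286. 195.] r 0.568
orange1 [ 0.5717 -0.0175  0.03  ] [244. 205.] r 0.572
orange2 [0.4687 0.0023 0.03  ] [241. 178.] r 0.469
domb [0.3791 0.0169 0.024 ] [238. 159.] r 0.379
glass [0.7948 0.0065 0.105 ] [280. 248.] r 0.795
wristcam [ 0.34164209 -0.58747459  0.3722027 ] [[ 0.3951512  -0.91861413 -0.00189969]
 [-0.86984041 -0.37483399  0.32074467]
 [-0.29535266 -0.12509022 -0.94716379]] 268.4792780509805
```

Call:
send_rows:
  motion:
    - {"dp": [0.02,0.05,0.01],"rot": [0,0,0.1],"grip": 0.085}
    - {"dp": [0.02,0.055,0],"rot": [0,0,0.1],"grip": 0.085}
    - {"dp": [0.025,0.055,0],"rot": [0,0,0.1],"grip": 0.085}
    - {"dp": [0.025,0.055,0],"rot": [0,0,0.1],"grip": 0.085}
    - {"dp": [0.025,0.055,0],"rot": [0,0,0.1],"grip": 0.085}
    - {"dp": [0.025,0.055,0],"rot": [0,0,0.1],"grip": 0.085}
    - {"dp": [0.025,0.055,0],"rot": [0,0,0.1],"grip": 0.085}
    - {"dp": [0.025,0.05,0],"rot": [0,0,0.1],"grip": 0.085}
    - {"dp": [0.025,0.05,-0.02],"rot": [0,0,0.1],"grip": 0.085}
    - {"dp": [0.025,0.04,-0.02],"rot": [0,0,0.05],"grip": 0.085}

```text
clock: 1.4
tcp_pos: [0.5079, -0.0863, 0.1712]
orientation: [3.123, -0.301, 0.005]
contact_force: [0.4, -1.8, 0.1]
grip_width: 0.0853
```

```bash
python3 - <<'E'
from h import *
w=snap('wrist','w1');o=get_obs();print(o['tcp_pos'],o['contact_force'],np.array(w['R']),-np.array(w['R']).T@w['t'])
u,v=proj(w,[.5165,-.0991,.057]);print(u,v,w['cx'],w['cy'])
x0=int(np.clip(u-80,0,352));y0=int(np.clip(v-60,0,264));print(x0,y0)
cv2.imwrite('pics/w1c.png',cv2.resize(w['img'][y0:y0+120,x0:x0+160,::-1],(800,600),interpolation=cv2.INTER_CUBIC))
E
```

```text
[ 0.509862   -0.07927094  0.16918773] [ 2.30920359  5.20589953 -0.56397739] [[ 0.9816739  -0.19054382  0.00306571]
 [-0.18125644 -0.92861675  0.32375459]
 [-0.05884257 -0.31837711 -0.94613613]] [ 0.52271155 -0.00475688  0.34147011]
266.21869710703265 184.30661635194 256.35366973133773 187.32170386638694
186 124
```

View pics/w1c.png

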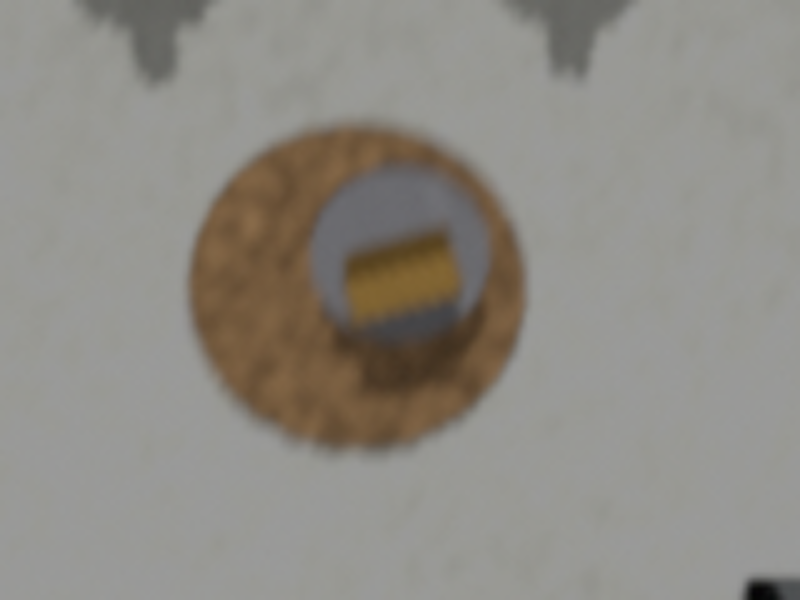

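The crop shows the burr's grey rim centred near (400,253). The bright top face of the tang has corners at about (347,283), (452,258), (460,298) and (355,325), so its long side is tilted about 13° in the image.

```bash
python3 - <<'E'
from h import *
w=load('w1');f=lambda p,z:ray(w,186+p[0]/5-.4,124+p[1]/5-.4,z)
P=[f(p,.057) for p in [(347,283),(452,258),(460,298),(355,325)]]
P=np.array(P);print(P.round(4),P.mean(0).round(4))
for a,b in((0,1),(3,2),(0,3),(1,2)):
    d=P[b]-P[a];print(np.linalg.norm(d).round(4),np.degrees(np.arctan2(d[1],d[0])).round(1))
print('rim',f((401,253),.031),'coaster',f((358,286),.006))
E
```

```text
[[ 0.5051 -0.092   0.057 ]
 [ 0.529  -0.0908  0.057 ]
 [ 0.5292 -0.1003  0.057 ]
 [ 0.505  -0.102   0.057 ]] [ 0.5171 -0.0963  0.057 ]
0.0239 3.0
0.0242 4.2
0.01 -90.8
0.0095 -88.8
rim [ 0.51772647 -0.0950382   0.031     ] coaster [ 0.5046561 -0.1089929  0.006    ]
```

Call:
send_rows:
  motion:
    - {"dp": [0.002,-0.003,-0.01],"rot": [0,0,-0.166],"grip": 0.04}
    - {"dp": [0.001,-0.002,-0.012],"rot": [0,0,-0.166],"grip": 0.04}
    - {"dp": [0.001,-0.002,-0.012],"rot": [0,0,-0.166],"grip": 0.04}
    - {"dp": [0.001,-0.002,-0.012],"rot": [0,0,-0.166],"grip": 0.04}
    - {"dp": [0.001,-0.002,-0.012],"rot": [0,0,-0.166],"grip": 0.04}
    - {"dp": [0.001,-0.002,-0.012],"rot": [0,0,-0.166],"grip": 0.04}
    - {"dp": [0,-0.002,-0.01],"rot": [0,0,-0.166],"grip": 0.04}
    - {"dp": [0,-0.002,0],"rot": [0,0,-0.166],"grip": 0.04}
    - {"dp": [0,0,0],"rot": [0,0,0],"grip": 0.04}

```text
clock: 2.58
tcp_pos: [0.515, -0.0957, 0.0844]
orientation: [2.242, -2.197, -0.003]
contact_force: [0.2, 0.8, -0.8]
grip_width: 0.0406
```

```bash
cat >> h.py <<'E'
from scipy.spatial.transform import Rotation as Ro
def st():
    o=get_obs();R=Ro.from_rotvec(o['orientation']).as_matrix()
    print('t',round(o['clock'],2),'tcp',o['tcp_pos'].round(4),'xyaw',np.degrees(np.arctan2(R[1,0],R[0,0])).round(2),'z',R[:,2].round(4),'F',np.round(o['contact_force'],1),'M',np.round(o['moment'],2),'w',round(o['grip_width'],4),'j7',o['joints'][6].round(2)); return o,R
E
python3 -c "
from h import *
st()"
```

```text
t 2.58 tcp [ 0.515  -0.0957  0.0844] xyaw -88.83 z [-2.9e-03 -6.0e-04 -1.0e+00] F [ 0.2  0.8 -0.8] M [-0.02 -0.01  0.  ] w 0.0406 j7 -1.56
```

Call:
send_rows:
  motion:
    - {"dp": [0.002,0,-0.014],"rot": [0,-0.003,0.035],"grip": 0.04}
    - {"dp": [0,0,-0.014],"rot": [0,0,0],"grip": 0.04}
    - {"dp": [0,0,-0.012],"rot": [0,0,0],"grip": 0.04}
    - {"dp": [0,0,-0.007],"rot": [0,0,0],"grip": 0.04}
    - {"dp": [0,0,0],"rot": [0,0,0],"grip": 0.04}

```text
clock: 3.2
tcp_pos: [0.5162, -0.0955, 0.0332]
orientation: [2.292, -2.147, -0.002]
contact_force: [0.3, -0.5, -0.1]
grip_width: 0.0398
```

```bash
python3 - <<'E'
from h import *
st();w=snap('wrist','w2')
u,v=proj(w,[.517,-.0963,.05]);x0=int(np.clip(u-80,0,352));y0=int(np.clip(v-60,0,264));print(x0,y0)
cv2.imwrite('pics/w2c.png',cv2.resize(w['img'][y0:y0+120,x0:x0+160,::-1],(800,600),interpolation=cv2.INTER_CUBIC))
E
```

```text
t 3.2 tcp [ 0.5162 -0.0955  0.0332] xyaw -86.26 z [-1.4e-03  1.0e-04 -1.0e+00] F [ 0.3 -0.5 -0.1] M [-0.06  0.07 -0.02] w 0.0398 j7 -1.54
177 170
```

View pics/w2c.png

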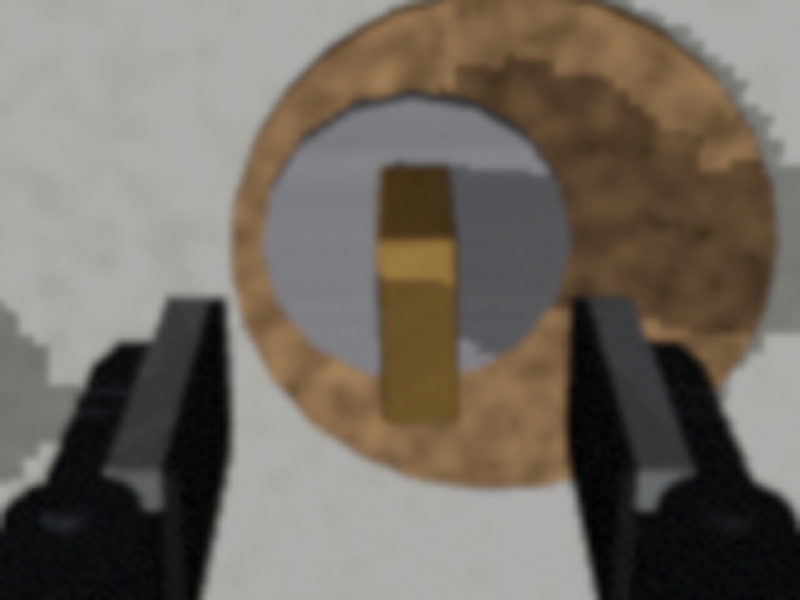

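The tang lies between the pads and is aligned with them. Its top face spans (378..460, 238..422), about 2 mm right of the jaw centre. I'll measure the offset along x, then centre and close.

```bash
python3 - <<'E'
from h import *
w=load('w2');f=lambda p,z:ray(w,177+p[0]/5-.4,170+p[1]/5-.4,z)
P=np.array([f(p,.057) for p in [(378,238),(456,238),(460,422),(380,422)]]);print(P.round(4),P.mean(0).round(4))
print(f((416,240),.031), proj(w,[.5162,-.0955,.0332]))
E
```

```text
[[ 0.5294 -0.0923  0.057 ]
 [ 0.53   -0.1016  0.057 ]
 [ 0.5046 -0.1041  0.057 ]
 [ 0.504  -0.0941  0.057 ]] [ 0.517 -0.098  0.057]
[ 0.51722087 -0.0980141   0.031     ] (np.float64(256.15141859422147), np.float64(220.05861223504112))
```

Call:
send_rows:
  motion:
    - {"dp": [0.001,-0.0025,0.002],"rot": [0,-0.001,0.01],"grip": 0.04}
    - {"dp": [0,0,0],"rot": [0,0,0],"grip": 0.02}
    - {"dp": [0,0,0],"rot": [0,0,0],"grip": 0.012}
    - {"dp": [0,0,0],"rot": [0,0,0],"grip": 0.004}
    - {"dp": [0,0,0],"rot": [0,0,0],"grip": 0.0}
    - {"dp": [0,0,0],"rot": [0,0,0],"grip": 0.0}
  grip_force: 60

```text
clock: 4.0
tcp_pos: [0.5187, -0.0984, 0.0371]
orientation: [-2.303, 2.134, -0.004]
contact_force: [0.1, -0.1, 0.5]
grip_width: 0.0001
```

```bash
python3 -c "
from h import *
st()"
```

```text
t 4.0 tcp [ 0.5187 -0.0984  0.0371] xyaw -85.66 z [ 3.e-03 -4.e-04 -1.e+00] F [ 0.1 -0.1  0.5] M [ 0.05 -0.01 -0.03] w 0.0001 j7 -1.53
```

The fingers report fully shut, so the grasp may have missed. I'll look.

```bash
python3 - <<'E'
from h import *
w=snap('wrist','w3');s=snap('scene','s3');st()
A=cv2.resize(w['img'][150:310,170:330,::-1],(400,400),interpolation=cv2.INTER_CUBIC)
u,v=map(int,proj(s,[.517,-.098,.05]));print(u,v)
B=cv2.resize(s['img'][v-40:v+40,u-40:u+40,::-1],(400,400),interpolation=cv2.INTER_CUBIC)
cv2.imwrite('pics/w3c.png',np.hstack([A,B]))
E
```

```text
t 4.1 tcp [ 0.5186 -0.0984  0.0371] xyaw -85.66 z [ 3.e-03 -4.e-04 -1.e+00] F [-0.4  0.6  0.5] M [ 0.01 -0.01  0.02] w -0.0002 j7 -1.53
208 190
```

View pics/w3c.png

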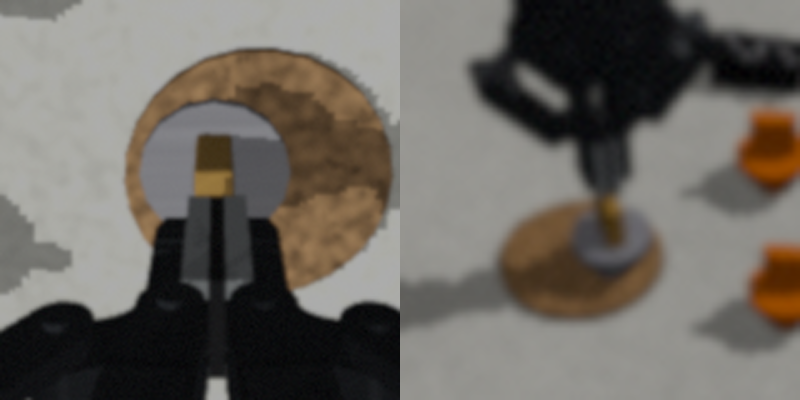

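```bash
python3 - <<'E'
from h import *
w=load('w3');s=load('s3')
for z in (.037,.05,.057,.065,.075):
    print(z,'wrist crop',[((np.array(proj(w,[.5187+d,-.0984,z]))-[170,150])*2.5).round(0) for d in(-.011,0,.011)],'scene crop',((np.array(proj(s,[.5187,-.0984,z]))-[168,150])*5).round(0))
print(-np.array(w['R']).T@w['t'])
E
```

```text
0.037 wrist crop [array([213., 210.]), array([215., 175.]), array([219., 139.])] scene crop [205. 225.]
0.05 wrist crop [array([212., 233.]), array([215., 196.]), array([219., 158.])] scene crop [203. 207.]
0.057 wrist crop [array([212., 247.]), array([215., 209.]), array([219., 170.])] scene crop [203. 197.]
0.065 wrist crop [array([212., 265.]), array([215., 225.]), array([219., 184.])] scene crop [201. 186.]
0.075 wrist crop [array([212., 289.]), array([215., 248.]), array([219., 204.])] scene crop [200. 171.]
[ 0.59989987 -0.0922293   0.20795344]
```

The fingertips really sit about 25–30 mm higher than the TCP reading implies: tip z is about 0.065 in both cameras, and the tang top is at 0.057. They closed just above the tang and touched nothing. I'll open, go 24 mm lower, and close again while watching the force.

Call:
send_rows:
  motion:
    - {"dp": [-0.0015,0,0],"rot": [0,0.003,0],"grip": 0.035}
    - {"dp": [0,0,0],"rot": [0,0,0],"grip": 0.035}
    - {"dp": [0,0,0],"rot": [0,0,0],"grip": 0.035}
    - {"dp": [0,0,-0.006],"rot": [0,0,0],"grip": 0.035}
    - {"dp": [0,0,-0.006],"rot": [0,0,0],"grip": 0.035}
    - {"dp": [0,0,-0.006],"rot": [0,0,0],"grip": 0.035}
    - {"dp": [0,0,-0.004],"rot": [0,0,0],"grip": 0.035}
    - {"dp": [0,0,-0.001],"rot": [0,0,0],"grip": 0.035}
  grip_force: 60

```text
clock: 5.1
tcp_pos: [0.5165, -0.0984, 0.0119]
orientation: [2.303, -2.135, -0.001]
contact_force: [-0.5, -0.3, -0.5]
grip_width: 0.0351
```

```bash
python3 -c "
from h import *
st()"
```

```text
t 5.1 tcp [ 0.5165 -0.0984  0.0119] xyaw -85.65 z [-1.4e-03 -2.0e-04 -1.0e+00] F [-0.5 -0.3 -0.5] M [ 0.02 -0.05 -0.  ] w 0.0351 j7 -1.54
```

Call:
send_rows:
  motion:
    - {"dp": [0,0,0],"rot": [0,0,0],"grip": 0.02}
    - {"dp": [0,0,0],"rot": [0,0,0],"grip": 0.01}
    - {"dp": [0,0,0],"rot": [0,0,0],"grip": 0.004}
    - {"dp": [0,0,0],"rot": [0,0,0],"grip": 0.004}
  grip_force: 60

```text
clock: 5.6
tcp_pos: [0.5168, -0.0983, 0.0122]
orientation: [2.304, -2.135, -0.001]
contact_force: [-0.1, -0.1, -2.1]
grip_width: 0.0082
```

```bash
python3 - <<'E'
from h import *
w=snap('wrist','w4');s=snap('scene','s4');st()
A=cv2.resize(w['img'][150:310,170:330,::-1],(400,400),interpolation=cv2.INTER_CUBIC)
u,v=208,190
B=cv2.resize(s['img'][v-40:v+40,u-40:u+40,::-1],(400,400),interpolation=cv2.INTER_CUBIC)
cv2.imwrite('pics/w4c.png',np.hstack([A,B]))
E
```

```text
t 5.7 tcp [ 0.5168 -0.0983  0.0121] xyaw -85.65 z [-8.e-04 -2.e-04 -1.e+00] F [0.4 0.2 0.1] M [ 0.06 -0.01 -0.  ] w 0.008 j7 -1.54
```

View pics/w4c.png

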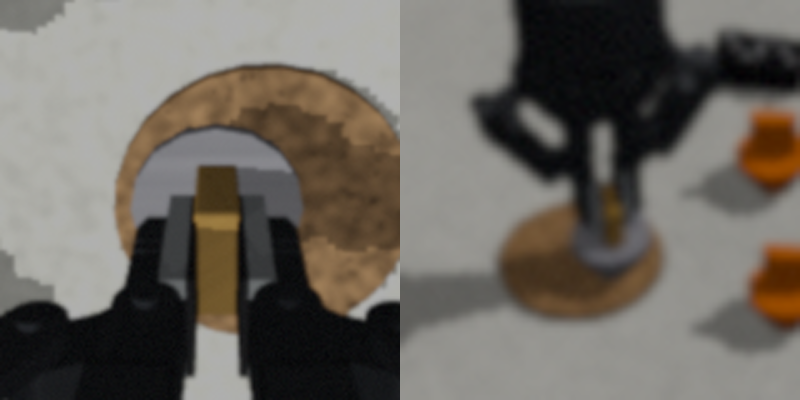

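It's gripped (width 8 mm) with the tang between the pads, and both views agree. Lifting now.

Call:
send_rows:
  motion:
    - {"dp": [0,0,0.005],"rot": [0,0,0],"grip": 0.004}
    - {"dp": [0,0,0.01],"rot": [0,0,0],"grip": 0.004}
    - {"dp": [0,0,0.02],"rot": [0,0,0],"grip": 0.004}
    - {"dp": [0,0,0.03],"rot": [0,0,0],"grip": 0.004}
    - {"dp": [0,0,0.03],"rot": [0,0,0],"grip": 0.004}
    - {"dp": [0,0,0.03],"rot": [0,0,0.05],"grip": 0.004}
    - {"dp": [0.008,0.02,0.01],"rot": [0,0,0.1],"grip": 0.004}
    - {"dp": [0.01,0.03,0],"rot": [0,0,0.1],"grip": 0.004}
    - {"dp": [0.01,0.03,0],"rot": [0,0,0.1],"grip": 0.004}
    - {"dp": [0.01,0.03,0],"rot": [0,0,0.1],"grip": 0.004}
    - {"dp": [0.005,0.015,0],"rot": [0,0,0.1],"grip": 0.004}
    - {"dp": [0,0,0],"rot": [0,0,0],"grip": 0.004}

```text
clock: 7.2
tcp_pos: [0.5593, 0.0377, 0.1534]
orientation: [2.819, -1.384, -0.003]
contact_force: [-0.0, -1.4, -1.4]
grip_width: 0.0083
```

```bash
python3 - <<'E'
from h import *
st();w=snap('wrist','w5')
u,v=proj(w,[.593,.128,.09]);print(u,v)
x0=int(np.clip(u-100,0,312));y0=int(np.clip(v-75,0,234));print(x0,y0)
cv2.imwrite('pics/w5c.png',cv2.resize(w['img'][y0:y0+150,x0:x0+200,::-1],(800,600),interpolation=cv2.INTER_CUBIC))
E
```

```text
t 7.2 tcp [0.5593 0.0377 0.1534] xyaw -52.29 z [-2.e-03  1.e-04 -1.e+00] F [-0.  -1.4 -1.4] M [0.01 0.   0.04] w 0.0083 j7 -1.22
195.21865321242905 96.44865261740621
95 21
```

View pics/w5c.png

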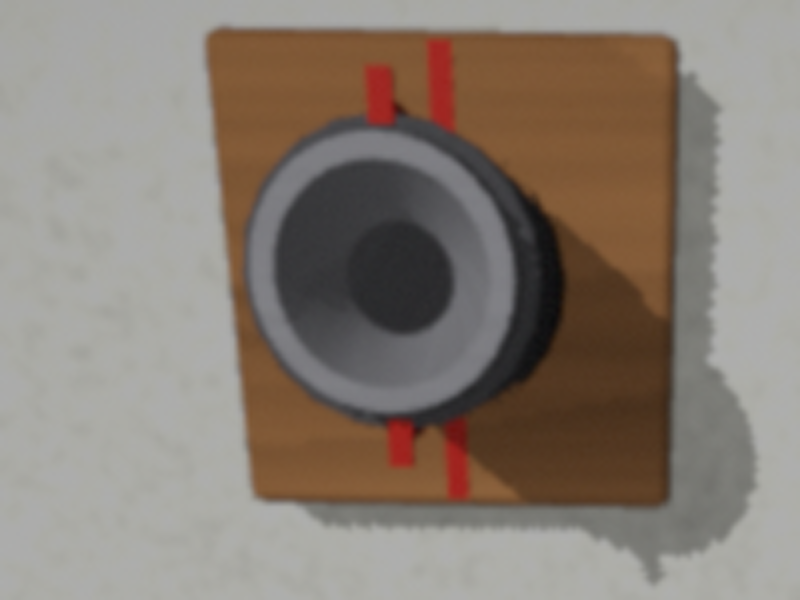

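This view shows the block square, the red stripes with ends at (440,42) and (458,497), and red tabs at (378,67) and (402,466). The ring mouth is centred near (382,272).

```bash
python3 - <<'E'
from h import *
w=load('w5');f=lambda p,z:ray(w,95+(p[0]+.5)/4-.5,21+(p[1]+.5)/4-.5,z)
deg=lambda a,b:np.degrees(np.arctan2((b-a)[1],(b-a)[0])).round(2)
C=np.array([f(p,.022) for p in [(210,32),(677,38),(666,504),(256,498)]])
print('block',C.mean(0).round(4),[(np.linalg.norm(C[i]-C[i-1]).round(4),deg(C[i-1],C[i])) for i in range(4)])
A,B=f((440,38),.022),f((458,499),.022);print('stripe',A,B,(A+B)/2,deg(B,A),np.linalg.norm(A-B))
A,B=f((378,67),.09),f((402,466),.09);print('tabs',A,B,((A+B)/2).round(4),deg(B,A),np.linalg.norm(A-B))
for z in(.09,.095,.1,.105):
  L,R,T,Bm=[f(p,z) for p in((246,268),(514,275),(380,128),(383,415))]
  l,r,t,b=[f(p,z) for p in((275,270),(491,277),(380,157),(385,388))]
  print(z,((L+R)/2).round(4),((T+Bm)/2).round(4),np.linalg.norm(L-R).round(4),np.linalg.norm(T-Bm).round(4),'mouth',((l+r)/2).round(4),((t+b)/2).round(4),np.linalg.norm(l-r).round(4),np.linalg.norm(t-b).round(4))
hsv=cv2.cvtColor(w['img'],cv2.COLOR_RGB2HSV)
E
```

```text
block [0.5963 0.1318 0.022 ] [(np.float64(0.1156), np.float64(36.66)), (np.float64(0.1155), np.float64(-52.93)), (np.float64(0.1159), np.float64(-143.28)), (np.float64(0.1157), np.float64(126.91))]
stripe [0.64160334 0.16674143 0.022     ] [0.54978902 0.0982539  0.022     ] [0.59569618 0.13249766 0.022     ] 36.72 0.1145443595550427
tabs [0.62629115 0.15571174 0.09      ] [0.56508049 0.10958892 0.09      ] [0.5957 0.1327 0.09  ] 37.0 0.07664241729765708
0.09 [0.5954 0.135  0.09  ] [0.5946 0.1342 0.09  ] 0.0547 0.0553 mouth [0.5954 0.1343 0.09  ] [0.5949 0.1341 0.09  ] 0.0441 0.0445
0.095 [0.596 0.134 0.095] [0.5952 0.1332 0.095 ] 0.0536 0.0541 mouth [0.596  0.1333 0.095 ] [0.5955 0.1331 0.095 ] 0.0432 0.0435
0.1 [0.5966 0.133  0.1   ] [0.5959 0.1322 0.1   ] 0.0524 0.053 mouth [0.5966 0.1323 0.1   ] [0.5962 0.1321 0.1   ] 0.0422 0.0426
0.105 [0.5972 0.132  0.105 ] [0.5965 0.1312 0.105 ] 0.0512 0.0518 mouth [0.5973 0.1314 0.105 ] [0.5968 0.1312 0.105 ] 0.0413 0.0416
```

Call:
send_rows:
  motion:
    - {"dp": [0.008,0.02,0],"rot": [0,0.001,-0.008],"grip": 0.004}
    - {"dp": [0.01,0.026,0],"rot": [0,0.001,-0.008],"grip": 0.004}
    - {"dp": [0.01,0.026,0],"rot": [0,0,0],"grip": 0.004}
    - {"dp": [0.006,0.016,0],"rot": [0,0,0],"grip": 0.004}
    - {"dp": [0.003,0.006,-0.01],"rot": [0,0,0],"grip": 0.004}
    - {"dp": [0,0,-0.015],"rot": [0,0,0],"grip": 0.004}
    - {"dp": [0,0,-0.005],"rot": [0,0,0],"grip": 0.004}
    - {"dp": [0,0,0],"rot": [0,0,0],"grip": 0.004}

```text
clock: 8.25
tcp_pos: [0.5943, 0.1246, 0.1174]
orientation: [2.786, -1.425, -0.012]
contact_force: [0.6, -0.4, -2.2]
grip_width: 0.0085
```

```bash
python3 - <<'E'
from h import *
st();w=snap('wrist','w6')
u,v=proj(w,[.596,.1322,.09]);print(u,v)
x0=int(np.clip(u-100,0,312));y0=int(np.clip(v-75,0,234));print(x0,y0)
cv2.imwrite('pics/w6c.png',cv2.resize(w['img'][y0:y0+150,x0:x0+200,::-1],(800,600),interpolation=cv2.INTER_CUBIC))
E
```

```text
t 8.25 tcp [0.5943 0.1246 0.1174] xyaw -54.17 z [-0.0123 -0.0077 -0.9999] F [ 0.6 -0.4 -2.2] M [ 0.03 -0.   -0.04] w 0.0085 j7 -1.42
250.13156356738753 197.88196788559767
150 122
```

View pics/w6c.png

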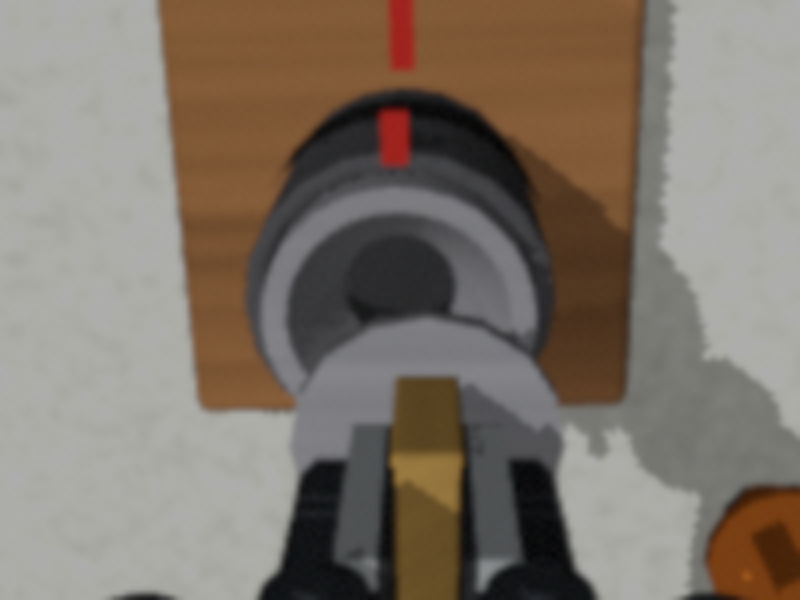

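The burr rim is at cols 293–560 (centre 426), and the ring is at cols 258–538 (centre 398), so the ring lies about 5 mm toward tool −x. The red tab is at (395,137). The tool is also slightly tilted, which I'll correct.

```bash
python3 - <<'E'
from h import *
o,R=st()
w=load('w6');f=lambda p,z:ray(w,150+(p[0]+.5)/4-.5,122+(p[1]+.5)/4-.5,z)
q=np.radians(36.8);ex=np.array([np.cos(q),np.sin(q)]);ey=np.array([np.sin(q),-np.cos(q)])
T=o['tcp_pos'][:2]
sh=lambda n,X:print(n,'x(along marks) %.1f  y(tool x dir) %.1f mm rel TCP'%tuple(1e3*np.array([(X[:2]-T)@ex,(X[:2]-T)@ey])))
sh('ringmid',(f((258,305),.097)+f((538,305),.097))/2)
sh('ringtop z97',f((398,186),.097)); sh('mouth top',f((398,213),.097))
sh('tab out',f((395,110),.09)); sh('tab in',f((396,166),.09)); sh('stripe',f((402,60),.022))
sh('burrmid',(f((293,430),.134)+f((560,430),.134))/2); sh('burr top',f((427,317),.1364))
sh('tangfront',f((428,455),.1624));sh('prev est',np.array([.596,.1322]))
B=[f(p,.022) for p in((201,409),(624,402))];sh('blk',B[0]);sh('blk',B[1]);d=B[1]-B[0];print(np.degrees(np.arctan2(d[1],d[0]))+90,np.linalg.norm(d))
a,b=f((428,378),.1364),f((428,455),.1624); 
E
```

```text
t 8.3 tcp [0.5944 0.1245 0.1176] xyaw -54.18 z [-0.0121 -0.0077 -0.9999] F [-0.3 -0.3 -1.8] M [-0.06 -0.01  0.01] w 0.0082 j7 -1.42
ringmid x(along marks) 8.7  y(tool x dir) -5.7 mm rel TCP
ringtop z97 x(along marks) 32.1  y(tool x dir) -5.1 mm rel TCP
mouth top x(along marks) 27.0  y(tool x dir) -5.2 mm rel TCP
tab out x(along marks) 44.8  y(tool x dir) -5.5 mm rel TCP
tab in x(along marks) 34.1  y(tool x dir) -5.6 mm rel TCP
stripe x(along marks) 43.4  y(tool x dir) -5.8 mm rel TCP
burrmid x(along marks) 1.9  y(tool x dir) -0.3 mm rel TCP
burr top x(along marks) 22.4  y(tool x dir) 0.1 mm rel TCP
tangfront x(along marks) 13.6  y(tool x dir) 0.1 mm rel TCP
prev est x(along marks) 5.9  y(tool x dir) -5.2 mm rel TCP
blk x(along marks) -51.1  y(tool x dir) -63.4 mm rel TCP
blk x(along marks) -50.8  y(tool x dir) 52.8 mm rel TCP
36.94479672167814 0.11617749515088456
```

Call:
send_rows:
  motion:
    - {"dp": [0.0015,0.004,0],"rot": [0.008,-0.012,0.02],"grip": 0.004}
    - {"dp": [0,0.004,0],"rot": [0,0,0],"grip": 0.004}
    - {"dp": [0,0,0],"rot": [0,0,0],"grip": 0.004}

```text
clock: 8.68
tcp_pos: [0.5965, 0.1328, 0.1187]
orientation: [-2.81, 1.401, -0.003]
contact_force: [0.2, 0.5, -1.8]
grip_width: 0.0085
```

```bash
python3 -c "
from h import *
st()"
```

```text
t 8.68 tcp [0.5965 0.1328 0.1187] xyaw -52.99 z [ 0.0027  0.0012 -1.    ] F [ 0.2  0.5 -1.8] M [-0.04 -0.03 -0.  ] w 0.0085 j7 -1.41
```

Call:
send_rows:
  motion:
    - {"dp": [-0.0005,-0.0003,-0.008],"rot": [-0.001,0.002,0],"grip": 0.004}
    - {"dp": [0,0,-0.008],"rot": [0,0,0],"grip": 0.004}
    - {"dp": [0,0,-0.006],"rot": [0,0,0],"grip": 0.004}
    - {"dp": [0,0,-0.003],"rot": [0,0,0],"grip": 0.004}
    - {"dp": [0,0,0],"rot": [0,0,0],"grip": 0.004}

```text
clock: 9.3
tcp_pos: [0.5957, 0.1323, 0.0915]
orientation: [2.811, -1.401, -0.0]
contact_force: [-0.1, 0.2, -1.7]
grip_width: 0.0083
```

```bash
python3 -c "
from h import *
st()"
```

```text
t 9.3 tcp [0.5957 0.1323 0.0915] xyaw -52.99 z [-4.e-04 -3.e-04 -1.e+00] F [-0.1  0.2 -1.7] M [-0.01  0.   -0.05] w 0.0083 j7 -1.42
```

Call:
send_rows:
  motion:
    - {"dp": [0,0,-0.0015],"rot": [0,0,0],"grip": 0.004}
    - {"dp": [0,0,-0.0015],"rot": [0,0,0],"grip": 0.004}
    - {"dp": [0,0,0],"rot": [0,0,0],"grip": 0.004}

```text
clock: 9.68
tcp_pos: [0.5961, 0.1323, 0.0887]
orientation: [-2.811, 1.402, -0.001]
contact_force: [-0.3, -0.7, -0.7]
grip_width: 0.0084
```

Call:
send_rows:
  motion:
    - {"dp": [0,0,-0.0015],"rot": [0,0,0],"grip": 0.004}
    - {"dp": [0,0,-0.001],"rot": [0,0,0],"grip": 0.004}
    - {"dp": [0,0,0],"rot": [0,0,0],"grip": 0.004}

```text
clock: 10.05
tcp_pos: [0.5962, 0.1324, 0.0863]
orientation: [-2.811, 1.402, -0.001]
contact_force: [0.4, 0.7, -1.2]
grip_width: 0.0083
```

Call:
send_rows:
  motion:
    - {"dp": [0,0,-0.001],"rot": [0,0,0],"grip": 0.004}
    - {"dp": [0,0,-0.001],"rot": [0,0,0],"grip": 0.004}

```text
clock: 10.3
tcp_pos: [0.5964, 0.1328, 0.0848]
orientation: [-2.811, 1.401, -0.002]
contact_force: [-2.4, -0.1, 7.1]
grip_width: 0.0085
```

Call:
send_rows:
  motion:
    - {"dp": [0,0,-0.001],"rot": [0,0,0],"grip": 0.004}
    - {"dp": [0,0,-0.0005],"rot": [0,0,0],"grip": 0.004}

```text
clock: 10.55
tcp_pos: [0.5964, 0.1328, 0.0849]
orientation: [-2.811, 1.401, -0.002]
contact_force: [-1.3, -0.9, 2.8]
grip_width: 0.0083
```

Contact is at TCP z 0.0849, about 8 N per mm, with small side forces. Next is a steady push of about 10 N.

Call:
send_rows:
  motion:
    - {"dp": [-0.0001,0,-0.001],"rot": [0,0,0],"grip": 0.004}
    - {"dp": [-0.0001,0,-0.0012],"rot": [0,0,0],"grip": 0.004}
    - {"dp": [0,0,-0.0013],"rot": [0,0,0],"grip": 0.004}

```text
clock: 10.92
tcp_pos: [0.5965, 0.1328, 0.0848]
orientation: [-2.811, 1.402, -0.004]
contact_force: [-5.4, -2.1, 12.8]
grip_width: 0.0087
```

```bash
python3 -c "
from h import *
st()"
```

```text
t 10.93 tcp [0.5965 0.1328 0.0848] xyaw -53.01 z [ 0.0027 -0.001  -1.    ] F [-5.4 -2.1 12.8] M [-0.38  1.27 -0.01] w 0.0087 j7 -1.43
```

Call:
send_rows:
  motion:
    - {"dp": [-0.0006,-0.0002,-0.0008],"rot": [0,0.002,0],"grip": 0.004}
    - {"dp": [-0.0006,-0.0002,-0.0009],"rot": [0,0.002,0],"grip": 0.004}
    - {"dp": [-0.0006,-0.0002,-0.0009],"rot": [0,0.001,0],"grip": 0.004}

```text
clock: 11.3
tcp_pos: [0.5964, 0.1328, 0.0848]
orientation: [-2.811, 1.402, -0.003]
contact_force: [-2.5, -0.6, 7.2]
grip_width: 0.0086
```

```bash
python3 -c "
from h import *
st()"
```

```text
t 11.3 tcp [0.5964 0.1328 0.0848] xyaw -53.01 z [ 1.7e-03 -3.0e-04 -1.0e+00] F [-2.5 -0.6  7.2] M [-0.13  0.57  0.01] w 0.0086 j7 -1.43
```

It's seated: z doesn't change and it won't shift sideways. I'll hold about 10 N, then start the clockwise rock.

Call:
send_rows:
  motion:
    - {"dp": [-0.0003,0,-0.0011],"rot": [0,0.001,0],"grip": 0.004}
    - {"dp": [-0.0003,0,-0.0011],"rot": [0,0.001,0],"grip": 0.004}
    - {"dp": [-0.0003,0,-0.0011],"rot": [0,0.001,0],"grip": 0.004}
    - {"dp": [-0.0003,0,-0.0011],"rot": [0,0,0],"grip": 0.004}
    - {"dp": [-0.0003,0,-0.0011],"rot": [0,0,0],"grip": 0.004}

```text
clock: 11.92
tcp_pos: [0.5965, 0.1328, 0.0848]
orientation: [-2.811, 1.403, -0.004]
contact_force: [-2.2, -1.2, 9.6]
grip_width: 0.0086
```

Call:
send_rows:
  motion:
    - {"dp": [-0.0002,0,-0.0008],"rot": [0,0,-0.04],"grip": 0.004}
    - {"dp": [-0.0002,0,-0.0008],"rot": [0,0,-0.05],"grip": 0.004}
    - {"dp": [-0.0002,0,-0.0008],"rot": [0,0,-0.05],"grip": 0.004}

```text
clock: 12.3
tcp_pos: [0.5964, 0.1328, 0.0847]
orientation: [-2.703, 1.601, -0.006]
contact_force: [-3.2, -0.6, 7.6]
grip_width: 0.008
```

```bash
python3 -c "
from h import *
st()"
```

```text
t 12.3 tcp [0.5964 0.1328 0.0847] xyaw -61.3 z [ 0.0036 -0.0018 -1.    ] F [-3.2 -0.6  7.6] M [-0.26  0.75  0.08] w 0.008 j7 -1.55
```

Call:
send_rows:
  motion:
    - {"dp": [-0.0002,0,-0.0007],"rot": [0.001,0.002,-0.05],"grip": 0.004}
    - {"dp": [-0.0002,0,-0.0007],"rot": [0.001,0.002,-0.05],"grip": 0.004}
    - {"dp": [-0.0002,0,-0.0007],"rot": [0,0.001,-0.025],"grip": 0.004}
    - {"dp": [-0.0002,0,-0.0007],"rot": [0,0,0],"grip": 0.004}

```text
clock: 12.8
tcp_pos: [0.5964, 0.1329, 0.0848]
orientation: [2.593, -1.773, 0.001]
contact_force: [-3.1, -1.0, 6.9]
grip_width: 0.0084
```

```bash
python3 -c "
from h import *
st()"
```

```text
t 12.8 tcp [0.5964 0.1329 0.0848] xyaw -68.72 z [ 3.e-04 -5.e-04 -1.e+00] F [-3.1 -1.   6.9] M [-0.2   0.72 -0.03] w 0.0084 j7 -1.66
```

Call:
send_rows:
  motion:
    - {"dp": [-0.0002,0,-0.0007],"rot": [0,0,0.04],"grip": 0.004}
    - {"dp": [-0.0002,0,-0.0007],"rot": [0,0.001,0.055],"grip": 0.004}
    - {"dp": [-0.0002,0,-0.0007],"rot": [0,0.001,0.055],"grip": 0.004}
    - {"dp": [-0.0002,0,-0.0007],"rot": [0,0.001,0.055],"grip": 0.004}
    - {"dp": [-0.0002,0,-0.0007],"rot": [0,0.001,0.055],"grip": 0.004}

```text
clock: 13.42
tcp_pos: [0.5964, 0.1328, 0.0848]
orientation: [2.805, -1.411, -0.001]
contact_force: [-4.4, -0.9, 6.4]
grip_width: 0.0091
```

Call:
send_rows:
  motion:
    - {"dp": [-0.0002,0,-0.0007],"rot": [0,0.001,0.055],"grip": 0.004}
    - {"dp": [-0.0002,0,-0.0007],"rot": [0,0.001,0.055],"grip": 0.004}
    - {"dp": [-0.0002,0,-0.0007],"rot": [0,0.001,0.055],"grip": 0.004}
    - {"dp": [-0.0002,0,-0.0007],"rot": [0,0.001,0.05],"grip": 0.004}

```text
clock: 13.92
tcp_pos: [0.5964, 0.1328, 0.0848]
orientation: [2.942, -1.092, -0.003]
contact_force: [-2.7, -1.6, 7.5]
grip_width: 0.0086
```

```bash
python3 -c "
from h import *
st()"
```

```text
t 13.93 tcp [0.5964 0.1328 0.0848] xyaw -40.74 z [-0.0031 -0.0021 -1.    ] F [-2.7 -1.6  7.5] M [-0.18  0.63  0.  ] w 0.0086 j7 -1.24
```

Call:
send_rows:
  motion:
    - {"dp": [-0.0002,0,-0.0007],"rot": [0.001,-0.001,0.055],"grip": 0.004}
    - {"dp": [-0.0002,0,-0.0007],"rot": [0,0,0],"grip": 0.004}

```text
clock: 14.18
tcp_pos: [0.5964, 0.1328, 0.0848]
orientation: [2.974, -1.009, -0.001]
contact_force: [-2.5, -1.6, 7.3]
grip_width: 0.0086
```

```bash
python3 -c "
from h import *
st()"
```

```text
t 14.18 tcp [0.5964 0.1328 0.0848] xyaw -37.47 z [-0.001  -0.0013 -1.    ] F [-2.5 -1.6  7.3] M [-0.19  0.67  0.05] w 0.0086 j7 -1.19
```

Call:
send_rows:
  motion:
    - {"dp": [-0.0002,0,-0.0007],"rot": [0,0,-0.045],"grip": 0.004}
    - {"dp": [-0.0002,0,-0.0007],"rot": [0,0,-0.055],"grip": 0.004}
    - {"dp": [-0.0002,0,-0.0007],"rot": [0,0.001,-0.055],"grip": 0.004}
    - {"dp": [-0.0002,0,-0.0007],"rot": [0,0.001,-0.055],"grip": 0.004}
    - {"dp": [-0.0002,0,-0.0007],"rot": [0,0.001,-0.04],"grip": 0.004}
    - {"dp": [-0.0002,0,-0.0007],"rot": [0,0,0],"grip": 0.004}

```text
clock: 14.92
tcp_pos: [0.5964, 0.1328, 0.0848]
orientation: [2.818, -1.383, -0.001]
contact_force: [-3.9, -0.3, 7.4]
grip_width: 0.0084
```

```bash
python3 -c "
from h import *
st()"
```

```text
t 14.93 tcp [0.5964 0.1328 0.0848] xyaw -52.28 z [-0.0015 -0.0017 -1.    ] F [-3.9 -0.3  7.4] M [-0.24  0.71 -0.  ] w 0.0084 j7 -1.42
```

Call:
send_rows:
  motion:
    - {"dp": [-0.0002,0,-0.0006],"rot": [0.001,0,-0.015],"grip": 0.004}
    - {"dp": [-0.0002,0,-0.0005],"rot": [0,0,0],"grip": 0.004}

```text
clock: 15.18
tcp_pos: [0.5963, 0.1328, 0.0848]
orientation: [2.809, -1.405, -0.0]
contact_force: [-2.3, -1.0, 4.5]
grip_width: 0.0081
```

```bash
python3 - <<'E'
from h import *
st();w=snap('wrist','w7')
u,v=proj(w,[.5964,.1328,.11]);x0=int(np.clip(u-100,0,312));y0=int(np.clip(v-100,0,234));print(x0,y0)
cv2.imwrite('pics/w7c.png',cv2.resize(w['img'][y0:y0+150,x0:x0+200,::-1],(800,600),interpolation=cv2.INTER_CUBIC))
E
```

```text
t 15.18 tcp [0.5963 0.1328 0.0848] xyaw -53.16 z [-5.e-04 -9.e-04 -1.e+00] F [-2.3 -1.   4.5] M [-0.06  0.46  0.  ] w 0.0081 j7 -1.43
156 138
```

View pics/w7c.png

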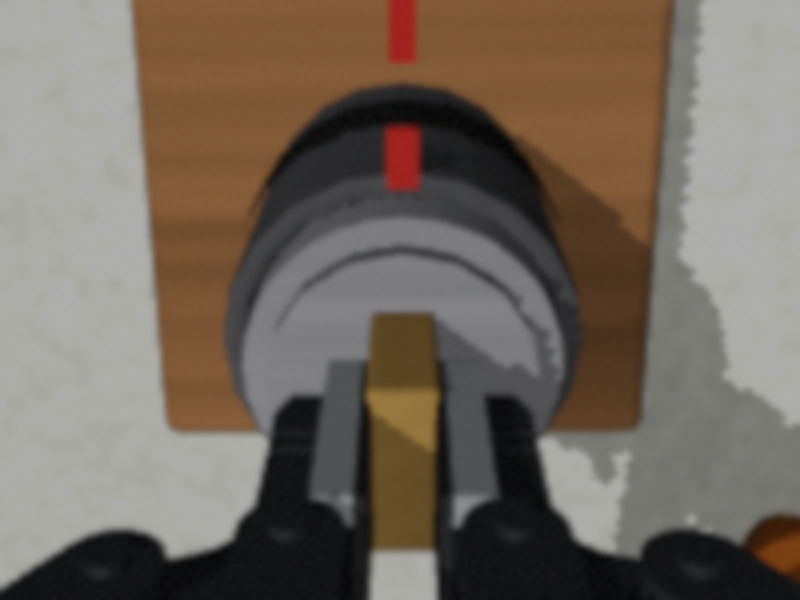

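The stripe (col 402), tab (403) and tang (403) line up, and the burr's rim sits in the ring. Relaxing the push, releasing, and lifting straight up.

Call:
send_rows:
  motion:
    - {"dp": [0,0,-0.0002],"rot": [0,0,0],"grip": 0.008}
    - {"dp": [0,0,0],"rot": [0,0,0],"grip": 0.012}
    - {"dp": [0,0,0],"rot": [0,0,0],"grip": 0.02}
    - {"dp": [0,0,0],"rot": [0,0,0],"grip": 0.035}
    - {"dp": [0,0,0],"rot": [0,0,0],"grip": 0.035}
  grip_force: 20

```text
clock: 15.85
tcp_pos: [0.5967, 0.1327, 0.084]
orientation: [2.809, -1.405, 0.0]
contact_force: [0.9, -0.7, -0.5]
grip_width: 0.0352
```

Call:
send_rows:
  motion:
    - {"dp": [0,0,0.004],"rot": [0,0,0],"grip": 0.035}
    - {"dp": [0,0,0.01],"rot": [0,0,0],"grip": 0.035}
    - {"dp": [0,0,0.02],"rot": [0,0,0],"grip": 0.035}
    - {"dp": [0,0,0.03],"rot": [0,0,0],"grip": 0.035}
    - {"dp": [0,0,0.03],"rot": [0,0,0],"grip": 0.035}
    - {"dp": [0,0,0.02],"rot": [0,0,0],"grip": 0.035}
    - {"dp": [0,0,0],"rot": [0,0,0],"grip": 0.035}

```text
clock: 16.73
tcp_pos: [0.597, 0.1331, 0.2055]
orientation: [-2.808, 1.405, -0.004]
contact_force: [-0.2, -0.1, -0.6]
grip_width: 0.0348
```

```bash
python3 - <<'E'
from h import *
st();w=snap('wrist','w8');t=snap('top','t8')
u,v=proj(w,[.5964,.1328,.11]);x0=int(np.clip(u-75,0,362));y0=int(np.clip(v-75,0,234));print(x0,y0)
A=cv2.resize(w['img'][y0:y0+150,x0:x0+150,::-1],(400,400),interpolation=cv2.INTER_CUBIC)
B=cv2.resize(t['img'][70:300,80:440,::-1],(400,256)); B=np.vstack([B,np.zeros((144,400,3),np.uint8)])
cv2.imwrite('pics/w8c.png',np.hstack([A,B]))
E
```

```text
t 16.73 tcp [0.597  0.1331 0.2055] xyaw -53.14 z [ 2.9e-03  3.0e-04 -1.0e+00] F [-0.2 -0.1 -0.6] M [0.02 0.01 0.01] w 0.0348 j7 -1.38
181 105
```

View pics/w8c.png

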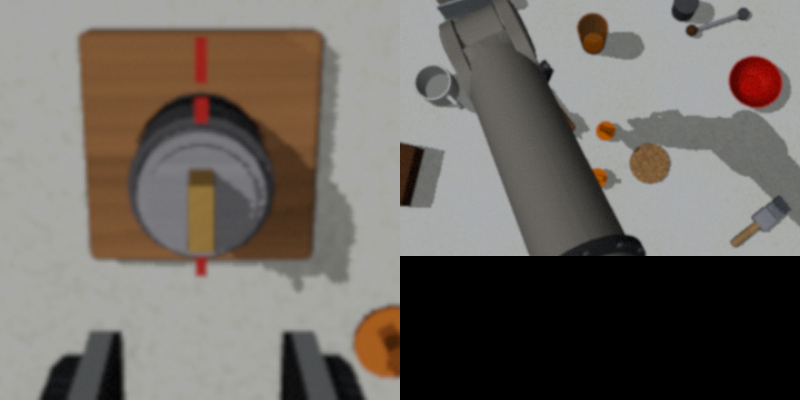

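The burr sits level in the ring. The tang (col 202) lines up with both red marks (col 201), the fingers are clear, and the other objects in view haven't moved.

```bash
python3 -c "
from h import *
hand_in()"
```

```text
the job is handed in; nothing more can be done
```

The cone burr is back in the grinder, seated and in line with the red marks, and I've handed the job in at about 17 s of the 53 s allowed.

- **Grasp:** The first try closed just above the tang without touching anything. The fingertips were about 25–30 mm higher than the TCP reading suggested. I went lower and gripped the tang on the second try.
- **Seating:** The burr met the ring burr at TCP z 0.085, which puts its origin about 79 mm up, inside the expected 71–81 mm. I pressed at about 10–11 N. The highest reading between moves was 12.8 N, or about 14 N allowing for the burr's weight. It sank no further, and a sideways nudge of about 0.6 mm did not move it.
- **Rock check:** Pressing at about 8–9 N, I turned it 15.6° clockwise and then about 15.6° past the marks the other way. The height did not change and there was almost no resistance. I brought the tang back in line, eased off to about 6 N and released it.
- **Last checks:** After release, the wrist picture shows the burr level in the ring and the tang lined up with both marks to within about 1 pixel. The fingers were clear. Everything I could see around it was where it started, but in the last top view the arm hid both domino pairs and part of the mug.
- **Disagreements:** A side force of 2–5 N stayed while pressing, so the grip was slightly off the cup's axis. The first top-camera fix of the grinder was about 4 mm off the wrist camera's; I used the wrist camera.

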